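# Slack off two lock rings of unknown thread hand

## Task

Slack off the lock rings on both fixture stands by swinging their tommy bars round a good quarter turn each. One ring has a left-hand thread and the other a right-hand thread, and nothing on them shows which, so feel gently each way and do not over-tighten a ring that resists. Leave the other things on the bench where they are.

Things in the scene. Friction and masses are not known exactly. Their poses are not given: they have to be found in the camera images.
- stand_a: Fixed steel stand: flange 124 mm across, 20 mm thick, six bolts; column 44 mm across; lock ring near the top; threaded spigot 30 mm across above it, up to 120 mm. Origin: on the vertical axis that the ring turns about, at the bed surface. While the ring is tight its bar points along the stand's own -x. The two stands look alike, 320 to 450 mm apart; either may be on the left.
- ring_a_bar (a point): Point on the centre line of the straight bare-metal tommy bar that sticks out level from this stand's lock ring: 85 mm from the ring's axis, 86 mm above the bed. The bar is 12 mm thick and ends 112 mm from the axis; the ring is 70 mm across, 22 mm high, centred at the same height. Only the flange and things under 25 mm high lie beneath the bar's sweep.
- ring_a (a joint): Turn of this lock ring, rad: 0 tight (start), grows as it loosens, clockwise or anticlockwise as its thread runs; stop at 2.4. Loosening drags about 0.3 N m (4 N at 85 mm from the axis, up to 7 N if pushed fast); it stays where left. Tightening winds it up like a spring, 10 N m/rad plus the drag (10 N at 85 mm moves the bar 4 to 6 mm), and reads negative; past -0.25 (over 30 N) it is over-tightened.
- stand_b: Fixed steel stand: flange 124 mm across, 20 mm thick, six bolts; column 44 mm across; lock ring near the top; threaded spigot 30 mm across above it, up to 120 mm. Origin: on the vertical axis that the ring turns about, at the bed surface. While the ring is tight its bar points along the stand's own -x. The two stands look alike, 320 to 450 mm apart; either may be on the left.
- ring_b_bar (a point): Point on the centre line of the straight bare-metal tommy bar that sticks out level from this stand's lock ring: 85 mm from the ring's axis, 86 mm above the bed. The bar is 12 mm thick and ends 112 mm from the axis; the ring is 70 mm across, 22 mm high, centred at the same height. Only the flange and things under 25 mm high lie beneath the bar's sweep.
- ring_b (a joint): Turn of this lock ring, rad: 0 tight (start), grows as it loosens, clockwise or anticlockwise as its thread runs; stop at 2.4. Loosening drags about 0.3 N m (4 N at 85 mm from the axis, up to 7 N if pushed fast); it stays where left. Tightening winds it up like a spring, 10 N m/rad plus the drag (10 N at 85 mm moves the bar 4 to 6 mm), and reads negative; past -0.25 (over 30 N) it is over-tightened.
- sample: Bystander: white corrugated-core panel sample 120 x 80 x 18 mm, lying between the stands. Origin under its middle.
- platen: Bystander: bare metal platen disc 100 mm across and 22 mm high, lying between the stands. Origin under its middle.
- spanner: Bystander: loose spanner 200 mm long, lying flat behind the stands. Origin under its middle.
- square: Bystander: flat L-shaped steel square, 5 mm thick, legs 150 and 130 mm long and 30 mm wide, behind the stands. Origin under the middle of the 150 mm leg.
- clevis_pin: Bystander: headed steel pin about 72 mm long, lying at the left. Origin under its middle.
- offcut: Bystander: white panel offcut 80 x 80 x 18 mm at the right. Origin under its middle.
Things that resemble listed ones, but are neither listed nor needed, are in the scene too. Leave any brown, pink or yellow look-alike of the stand_b alone.

How it is judged:
At the end, for the whole second after the job is handed in: Both lock rings stand loosened by at least 1.25 rad (72 degrees) from tight and no longer turn, and every loose bystander is within 30 mm of where it began (value of joint each of ring_a, ring_b above 1.25 rad and velocity of joint ring_a between -0.05 and 0.05 rad/s and velocity of joint ring_b between -0.05 and 0.05 rad/s and distance of each of sample, platen, spanner, square, clevis_pin, offcut from where it was at the start of the episode below 0.03 m); the robot touches nothing.
It fails at once if a lock ring is over-tightened (more than 0.25 rad past tight) (value of joint any of ring_a, ring_b below -0.25 rad).
It fails at once if a bystander is knocked more than 30 mm (distance of any of sample, platen, spanner, square, clevis_pin, offcut from where it was at the start of the episode above 0.03 m).
It also fails if it takes over 56 s, if anything falls off the work surface, if the arm or the gripper's body presses on something with over 40 N, if the wrist force passes 120 N, or if a joint passes its speed limit or range.

## Robot

A 6-joint arm with a two-finger parallel gripper is mounted at the origin on the work surface. World frame = base frame: x ahead of the robot, y to its left, z up, the work surface at z = 0. Lengths are in m, angles in rad, forces in N, time in s.
With the tool pointing down it reaches from about 0.375 to 0.9 m from the base axis. Payload 3.1 kg.
Tool frame: the origin (TCP) lies at the very end of the fingers, on their centre line; the grasp point (between the pads) lies 19 mm behind it; z points along the fingers, y is the direction in which the jaws open and shut (so a half turn about z gives the same grasp; the last joint's range is limited). The gripper opens to 85 mm and grips with 20 to 120 N. Pads are 22 mm wide; open, the fingers measure 114 mm over their backs; the gripper's body (76 mm by 85 mm) begins 54 mm behind the grasp point. The pads swing forward as they close: fully open they stand 13 mm farther back than shut.
Start: joints at [0.939, 0.527, 1.433, -0, 1.181, -0.178], TCP at [0.274, 0.562, 0.231] pointing down, gripper open.
Joint ranges: [-3.08, 3.08], [-0.75, 2.2], [0.22, 2.44], [-1.43, 4.57], [0, 2.65], [-2.85, 2.85]. Speed limits (rad/s): [2.79, 2.79, 3.14, 3.14, 3.14, 3.14].

## Interface

Orientations are given as a unit quaternion [x, y, z, w].
In Python, from station import manip gives the robot as it stands. The module is installed in compiled form; this text tells all that it offers.
- The arm moves only by the tool send_rows, never from a script. Its argument "commands" is a list of rows, each an object with "delta_pos": the shift along the world's x, y, z in cm, a list of three; "yaw": the turn about the world's z in rad. A call has 1 to 10 rows; each row shifts and turns the pose as measured when the row begins; what a row does not reach is not made up. A row lasts 1/8 s, in which the tool goes at most 62.5 mm and 10.7 degrees, less where a joint would pass 70% of its speed; a pose out of reach is approached as far as the arm can. A call is refused whole if a number of a shift passes 6.25 or a number of a turn 0.188, either way. A call with a gripper value outside its range is refused whole. "grip" is the closure, from -1 (fully open) to 1 (shut), set as the call begins (left out, the last holds). The fingers move at their own pace and stop on an object; "force" is the grip in N (left out, the last holds). Time passes only in rows, so rows that do not move let the fingers close. It gives the time, the measured TCP pose, the force and the opening at its end, in the units of the state.
- manip.sense(): the state, without advancing time (a new reading comes with each control period).
- manip.snapshot(name): name is "scene" or "side" or "wrist"; returns the picture (420x560x3 uint8, blue, green, red); there is no depth.
- manip.get_calibration(name): a dict with "fx", "fy", "cx", "cy" (pixels), "world_to_cam" (4x4, takes a point from world to camera coordinates); the wrist camera has in their place "mount" (4x4, takes a point from camera to tool coordinates, whose origin is the TCP and whose axes are the flange's). Camera axes: x right, y down, z forward; pixel columns grow to the right and rows downward; lengths in m; the calibration is good to about 2 mm. A picture is of the moment at which its call begins: read the wrist's pose just before it. get_calibration takes no time and is no camera call.
- manip.sign_off(): hands the job in, once; it reports no verdict.
The state is a dict: "t": time; "q": joint angles; "qd": joint speeds; "tau": joint torques, N m; "tcp_pos": TCP position; "tool_rot": TCP orientation; "force": force on the tool from outside, world axes, zero at the start; "ft_torque": the same for the moment, N m; "finger_gap": opening from 0.0 (shut) to 1.0 (fully open).
Only numpy, scipy, OpenCV 4.12 (cv2) and the standard library are available. Lean on these libraries where they do the work, as an engineer would, in place of code of your own. Each camera call takes 0.05 s, during which the arm holds its last target. There are 200 camera calls.

## Working session

There is one attempt and no reset: what is moved stays moved. The work goes in short steps, Python scripts to look and compute and a tool call to move; the robot and the scene stay as the last step left them, time stands still between calls to the robot, and variables do not carry over. Pictures are saved under pics/ and viewed, about 8 in all and at most 12, crops included, and the job is handed in when it is done.

Besides the shell and the picture viewer there is one more tool, called after "Emit:" as name([rows], argument=value, ...), one row to a line, values as JSON. send_rows: Moves the arm, as the interface text tells. Its arguments: {"type":"object","properties":{"commands":{"type":"array","items":{"type":"object","properties":{"delta_pos":{"type":"array","items":{"type":"number"}},"yaw":{"type":"number"}}}},"grip":{"type":"number"},"force":{"type":"number"}},"required":["commands"]}

```bash
mkdir -p pics; python3 - <<'E'
from station import manip
import cv2,numpy as np
for n in("scene","side"):
    cv2.imwrite(f"pics/{n}0.png",manip.snapshot(n))
    c=manip.get_calibration(n);print(n,c["fx"],c["fy"],c["cx"],c["cy"]);print(np.round(c["world_to_cam"],4).tolist())
print(manip.get_calibration("wrist"));print(manip.sense())
E
```

```text
scene 513.3536944544348 513.3536944544348 280.46063737371594 206.3347259316057
[[0.8845, 0.4664, -0.0138, -0.4612], [0.3031, -0.5967, -0.743, -0.1425], [-0.3548, 0.653, -0.6691, 1.8463], [0.0, 0.0, 0.0, 1.0]]
side 400.0898464785197 400.0898464785197 284.73300489637006 204.82998731898186
[[-0.9976, -0.0677, 0.0161, 0.5312], [-0.0533, 0.595, -0.8019, 0.1397], [0.0448, -0.8008, -0.5972, 1.3564], [0.0, 0.0, 0.0, 1.0]]
{'fx': 312.9141099513412, 'fy': 312.9141099513412, 'cx': 281.85857921942306, 'cy': 212.0022030703353, 'mount': array([[-4.55931016e-04, -9.48348561e-01, -3.17229882e-01,
         8.23551900e-02],
       [ 9.99999280e-01, -8.01556088e-05, -1.19760228e-03,
        -1.15114612e-03],
       [ 1.11031665e-03, -3.17230200e-01,  9.48347915e-01,
        -1.41171348e-01],
       [ 0.00000000e+00,  0.00000000e+00,  0.00000000e+00,
         1.00000000e+00]])}
{'t': 0.1, 'q': array([ 9.38500976e-01,  5.28392827e-01,  1.43379372e+00, -1.64494191e-05,
        1.18143219e+00, -1.78518241e-01]), 'qd': array([-0.00119566, -0.00179723, -0.00265522, -0.00102458, -0.00029611,
       -0.00010492]), 'tau': array([-2.56994383e-05, -4.43301344e+01, -1.78587073e+01, -1.80839493e-04,
        3.91321068e-03, -3.39403428e-06]), 'tcp_pos': array([0.27356616, 0.56121001, 0.23041322]), 'tool_rot': array([ 2.24943750e-01,  9.74371224e-01, -9.33923646e-04, -3.92545608e-04]), 'force': array([ 0.53764061,  0.84318081, -0.53346479]), 'ft_torque': array([0.0121434 , 0.0051474 , 0.05758563]), 'finger_gap': 1.0008319524164861}
```

View pics/scene0.png

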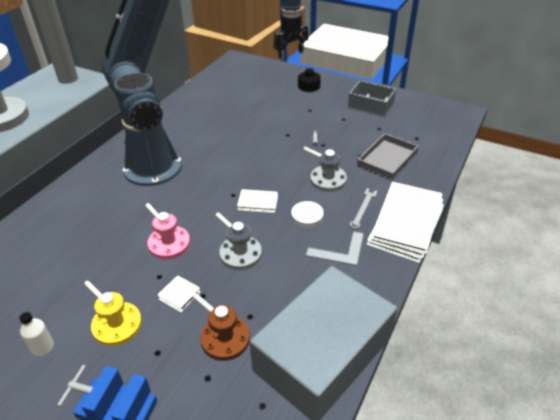

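View pics/side0.png

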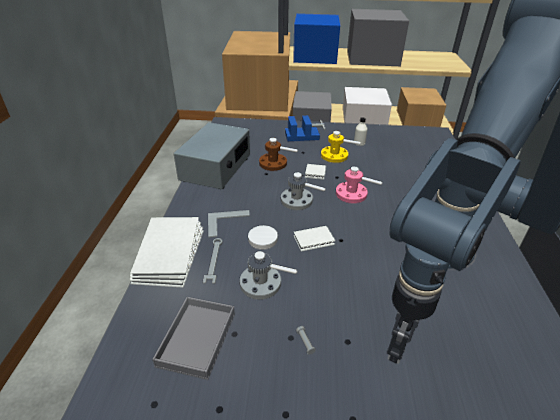

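The two grey stands are at scene (328,170) and (239,240), and at side (260,275) and (296,190). The bars point roughly toward the robot. I'll enlarge these crops.

```bash
python3 - <<'E'
import cv2,numpy as np
s=cv2.imread("pics/scene0.png");d=cv2.imread("pics/side0.png")
def c(im,x,y):return cv2.resize(im[y:y+70,x:x+95],None,fx=4,fy=4,interpolation=cv2.INTER_CUBIC)
m=np.vstack([np.hstack([c(s,275,130),c(s,190,200)]),np.hstack([c(d,215,240),c(d,255,155)])])
cv2.imwrite("pics/m1.png",m)
E
```

```text
(no output)
```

View pics/m1.png

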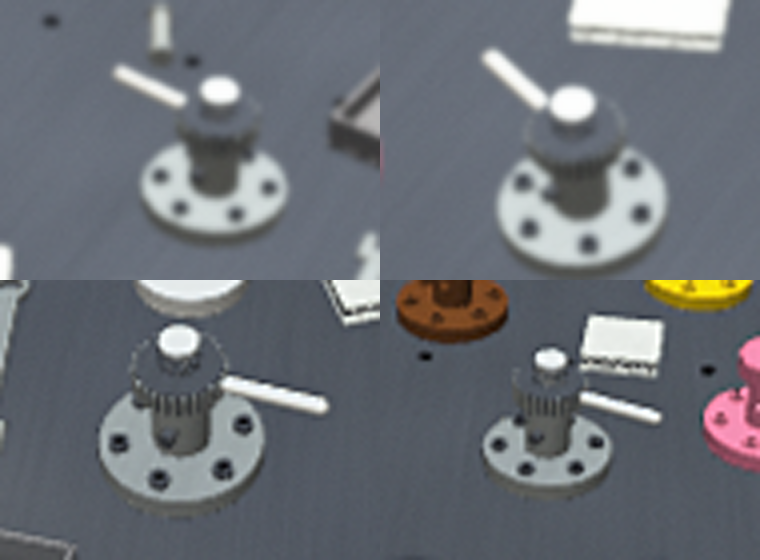

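```bash
cat > h.py <<'E'
import numpy as np
from station import manip
def P(n):
    c=manip.get_calibration(n);K=np.array([[c["fx"],0,c["cx"]],[0,c["fy"],c["cy"]],[0,0,1]]);return K@c["world_to_cam"][:3]
import cv2
def tri(a,b):
    X=cv2.triangulatePoints(P("scene"),P("side"),np.array(a,float).reshape(2,1),np.array(b,float).reshape(2,1));return (X[:3]/X[3]).ravel()
def onz(n,uv,z):
    M=P(n);A=M[:,[0,1,3]].copy();A[:,2]+=M[:,2]*z;w=np.linalg.solve(A,[*uv,1]);return w[:2]/w[2]
E
python3 - <<'E'
from h import *
D={"Ltop":((330.25,152.25),(260,255.25),.12),"Ltip":((304.5,147.75),(296,271.5),.086),"Rtop":((238.25,225.75),(297.75,174.25),.12),"Rtip":((217.5,213.75),(324.5,189.25),.086)}
for k,(a,b,z) in D.items(): print(k,tri(a,b).round(4),onz("scene",a,z).round(4),onz("side",b,z).round(4))
E
```

```text
Ltop [0.5929 0.2178 0.1167] [0.5963 0.2137] [0.5898 0.2201]
Ltip [0.4875 0.2424 0.0854] [0.4892 0.2416] [0.4855 0.2419]
Rtop [ 0.5034 -0.2202  0.1177] [ 0.5065 -0.2223] [ 0.5009 -0.2185]
Rtip [ 0.4023 -0.1772  0.0858] [ 0.4043 -0.1776] [ 0.4   -0.179]
```

Triangulated heights agree with the text. Left stand axis is about (0.593, 0.217) with its bar at 167°. Right stand axis is about (0.5035, -0.220) with its bar at 157°. I'll go above the left bar with the fingers half closed, to straddle it.

Emit:
send_rows([
  {"delta_pos": [2.7, -3.7, 0], "yaw": 0.03},
  {"delta_pos": [2.7, -3.7, 0], "yaw": 0.03},
  {"delta_pos": [2.7, -3.7, 0], "yaw": 0.03},
  {"delta_pos": [2.7, -3.7, 0], "yaw": 0.03},
  {"delta_pos": [2.7, -3.7, 0], "yaw": 0.03},
  {"delta_pos": [2.7, -3.7, 0], "yaw": 0.03},
  {"delta_pos": [2.7, -3.7, 0], "yaw": 0.03},
  {"delta_pos": [2.7, -3.7, 0], "yaw": 0.02},
  {"delta_pos": [2.0, -2.9, 0]},
  {"delta_pos": [0, 0, 0]},
], grip=0.1)

```text
validation failed for argument at $.co...
```

Emit:
send_rows([
  {"delta_pos": [2.7, -3.7, 0.0], "yaw": 0.03},
  {"delta_pos": [2.7, -3.7, 0.0], "yaw": 0.03},
  {"delta_pos": [2.7, -3.7, 0.0], "yaw": 0.03},
  {"delta_pos": [2.7, -3.7, 0.0], "yaw": 0.03},
  {"delta_pos": [2.7, -3.7, 0.0], "yaw": 0.03},
  {"delta_pos": [2.7, -3.7, 0.0], "yaw": 0.03},
  {"delta_pos": [2.7, -3.7, 0.0], "yaw": 0.03},
  {"delta_pos": [2.7, -3.7, 0.0], "yaw": 0.02},
  {"delta_pos": [2.0, -2.9, 0.0], "yaw": 0.0},
  {"delta_pos": [0.0, 0.0, 0.0], "yaw": 0.0},
], grip=0.1)

```text
t: 1.35
tcp_pos: [0.5133, 0.2248, 0.2261]
tool_rot: [0.106, 0.994, -0.003, -0.003]
force: [-0.4, 0.2, -0.1]
finger_gap: 0.452
```

Emit:
send_rows([
  {"delta_pos": [-0.15, 0.6, -4.3], "yaw": 0.0},
  {"delta_pos": [-0.15, 0.6, -4.2], "yaw": 0.0},
  {"delta_pos": [0.0, 0.0, 0.0], "yaw": 0.0},
])

```text
t: 1.72
tcp_pos: [0.5088, 0.2386, 0.1397]
tool_rot: [0.107, 0.994, -0.002, -0.003]
force: [1.3, -0.5, 0.4]
finger_gap: 0.449
```

```bash
python3 - <<'E'
from station import manip
import cv2,numpy as np
s=manip.sense();im=manip.snapshot("wrist");c=manip.get_calibration("wrist")
from scipy.spatial.transform import Rotation as R
p,r=s["tcp_pos"],R.from_quat(s["tool_rot"]);print(p,r.as_matrix().round(3)[:,0])
# predicted bar line & axis, projected
u=np.array([np.cos(np.radians(166.7)),np.sin(np.radians(166.7))])
for d,z in((.04,.086),(.085,.086),(.112,.086),(0,.12)):
    w=np.array([.593,.217,0])+np.r_[d*u,z]; t=r.inv().apply(w-p); k=np.linalg.inv(c["mount"])@np.r_[t,1]
    q=(c["fx"]*k[0]/k[2]+c["cx"],c["fy"]*k[1]/k[2]+c["cy"]);print(d,np.round(q));cv2.circle(im,(int(q[0]),int(q[1])),4,(0,0,255),1)
cv2.imwrite("pics/w1.png",im)
E
```

```text
[0.50881238 0.2386121  0.13973549] [-0.977  0.212  0.005]
0.04 [280. 297.]
0.085 [281. 239.]
0.112 [282. 201.]
0 [279. 379.]
```

View pics/w1.png

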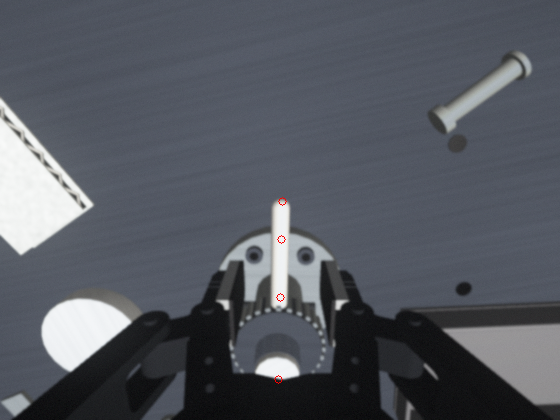

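The bar appears at columns 272–290 and rows 200–305, centred between the fingers. My predicted points lie on it, so the estimate is good. I'll descend and then feel sideways.

Emit:
send_rows([
  {"delta_pos": [0.1, -0.1, -2.4], "yaw": 0.0},
  {"delta_pos": [0.0, 0.0, -2.4], "yaw": 0.0},
  {"delta_pos": [0.0, 0.0, -2.3], "yaw": 0.0},
  {"delta_pos": [0.0, 0.0, 0.0], "yaw": 0.0},
])

```text
t: 2.28
tcp_pos: [0.5165, 0.2412, 0.0773]
tool_rot: [0.105, 0.994, 0.001, 0.006]
force: [0.2, 0.4, 1.0]
finger_gap: 0.451
```

Emit:
send_rows([
  {"delta_pos": [-0.6, -0.4, -1.0], "yaw": 0.0},
  {"delta_pos": [0.0, 0.0, 0.0], "yaw": 0.0},
], grip=0.3)

```text
t: 2.52
tcp_pos: [0.5119, 0.2378, 0.0699]
tool_rot: [0.105, 0.994, 0.002, 0.009]
force: [-0.1, 0.2, 0.4]
finger_gap: 0.348
```

Emit:
send_rows([
  {"delta_pos": [0.1, 0.4, 0.0], "yaw": 0.0},
  {"delta_pos": [0.1, 0.4, 0.0], "yaw": 0.0},
  {"delta_pos": [0.1, 0.3, 0.0], "yaw": 0.0},
  {"delta_pos": [0.0, 0.2, 0.0], "yaw": 0.0},
])

```text
t: 3.02
tcp_pos: [0.5151, 0.2497, 0.071]
tool_rot: [0.104, 0.995, 0.001, 0.009]
force: [0.4, -4.5, 0.1]
finger_gap: 0.349
```

Emit:
send_rows([
  {"delta_pos": [0.1, 0.3, 0.0], "yaw": 0.0},
  {"delta_pos": [0.1, 0.3, 0.0], "yaw": 0.0},
])

```text
t: 3.28
tcp_pos: [0.5166, 0.2553, 0.0709]
tool_rot: [0.104, 0.995, -0.0, 0.008]
force: [-0.9, -5.6, 1.5]
finger_gap: 0.351
```

Emit:
send_rows([
  {"delta_pos": [0.1, 0.3, 0.0], "yaw": -0.03},
  {"delta_pos": [0.1, 0.3, 0.0], "yaw": -0.03},
  {"delta_pos": [0.1, 0.3, 0.0], "yaw": -0.03},
])

```text
t: 3.65
tcp_pos: [0.5213, 0.2645, 0.071]
tool_rot: [0.151, 0.988, -0.001, 0.01]
force: [1.7, -6.2, -1.1]
finger_gap: 0.355
```

It moved 14 mm at a steady 5–6 N, where tightening would read over 20 N. The left ring therefore loosens clockwise, and I'll swing it on.

Emit:
send_rows([
  {"delta_pos": [0.63, 0.84, 0.0], "yaw": -0.14},
  {"delta_pos": [0.73, 0.75, 0.0], "yaw": -0.14},
  {"delta_pos": [0.82, 0.66, 0.0], "yaw": -0.14},
  {"delta_pos": [0.89, 0.56, 0.0], "yaw": -0.14},
  {"delta_pos": [0.95, 0.44, 0.0], "yaw": -0.14},
])

```text
t: 4.28
tcp_pos: [0.5579, 0.2952, 0.07]
tool_rot: [0.492, 0.87, -0.009, 0.004]
force: [-2.7, -4.9, 1.5]
finger_gap: 0.35
```

Emit:
send_rows([
  {"delta_pos": [1.03, 0.41, 0.0], "yaw": -0.13},
  {"delta_pos": [1.08, 0.25, 0.0], "yaw": -0.13},
  {"delta_pos": [1.1, 0.11, 0.0], "yaw": -0.13},
  {"delta_pos": [1.11, -0.03, 0.0], "yaw": -0.13},
  {"delta_pos": [1.09, -0.18, 0.0], "yaw": -0.13},
  {"delta_pos": [1.04, -0.3, 0.0], "yaw": -0.13},
  {"delta_pos": [0.0, 0.0, 0.0], "yaw": 0.0},
])

```text
t: 5.15
tcp_pos: [0.6123, 0.3021, 0.0679]
tool_rot: [0.795, 0.606, -0.017, -0.011]
force: [0.3, 0.5, 0.0]
finger_gap: 0.351
```

Emit:
send_rows([
  {"delta_pos": [0.6, -0.2, 0.0], "yaw": 0.0},
  {"delta_pos": [0.5, -0.1, 0.0], "yaw": 0.0},
  {"delta_pos": [0.0, 0.0, 0.0], "yaw": 0.0},
  {"delta_pos": [-0.4, 0.1, 0.0], "yaw": 0.0},
  {"delta_pos": [0.0, 0.0, 2.0], "yaw": 0.0},
  {"delta_pos": [0.0, 0.0, 4.0], "yaw": 0.0},
  {"delta_pos": [0.0, 0.0, 5.0], "yaw": 0.0},
  {"delta_pos": [0.0, 0.0, 5.0], "yaw": 0.0},
  {"delta_pos": [0.0, 0.0, 0.0], "yaw": 0.0},
])

```text
t: 6.28
tcp_pos: [0.6218, 0.3026, 0.2397]
tool_rot: [0.794, 0.608, -0.011, -0.009]
force: [0.1, -0.7, 0.4]
finger_gap: 0.349
```

```bash
python3 - <<'E'
from station import manip
import cv2
print(manip.sense()["tcp_pos"])
a=manip.snapshot("side")[200:330,190:370];b=manip.snapshot("wrist")
cv2.imwrite("pics/c2.png",cv2.hconcat([cv2.resize(a,(388,280),interpolation=cv2.INTER_CUBIC),cv2.resize(b,(373,280))]))
E
```

```text
[0.62180367 0.30258908 0.23967799]
```

View pics/c2.png

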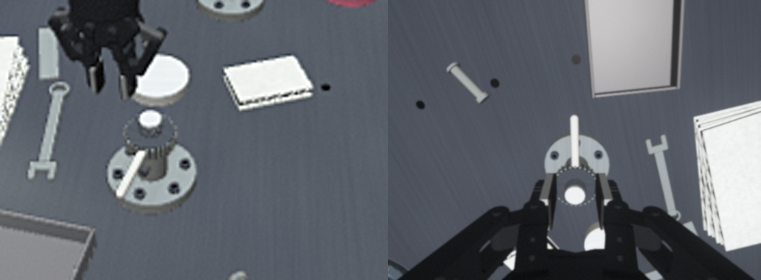

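The side and wrist views show the left bar swung about 90° and now near 75°, with the platen, panel and spanner undisturbed. Next is the right stand.

Emit:
send_rows([
  {"delta_pos": [-2.0, -4.9, 0.0], "yaw": 0.144},
  {"delta_pos": [-2.0, -4.9, 0.0], "yaw": 0.144},
  {"delta_pos": [-2.0, -4.9, 0.0], "yaw": 0.144},
  {"delta_pos": [-2.0, -4.9, 0.0], "yaw": 0.144},
  {"delta_pos": [-2.0, -4.9, 0.0], "yaw": 0.144},
  {"delta_pos": [-2.0, -4.9, 0.0], "yaw": 0.144},
  {"delta_pos": [-2.0, -4.9, 0.0], "yaw": 0.144},
  {"delta_pos": [-2.0, -4.9, 0.0], "yaw": 0.144},
  {"delta_pos": [-2.0, -4.9, 0.0], "yaw": 0.144},
  {"delta_pos": [-1.7, -4.9, 0.0], "yaw": 0.144},
])

```text
t: 7.62
tcp_pos: [0.407, -0.1978, 0.222]
tool_rot: [0.168, 0.985, -0.024, -0.005]
force: [1.9, -0.7, -0.1]
finger_gap: 0.35
```

Emit:
send_rows([
  {"delta_pos": [0.0, 0.0, 0.0], "yaw": 0.0},
])

```text
t: 7.75
tcp_pos: [0.4054, -0.2005, 0.2212]
tool_rot: [0.171, 0.985, -0.024, -0.005]
force: [0.3, 0.4, 0.6]
finger_gap: 0.35
```

Emit:
send_rows([
  {"delta_pos": [1.0, 0.7, -4.0], "yaw": -0.03},
  {"delta_pos": [1.0, 0.65, -4.0], "yaw": -0.02},
  {"delta_pos": [0.0, 0.0, 0.0], "yaw": 0.0},
])

```text
t: 8.12
tcp_pos: [0.4246, -0.1847, 0.1381]
tool_rot: [0.199, 0.98, -0.023, -0.008]
force: [-0.3, 0.1, 0.6]
finger_gap: 0.351
```

```bash
python3 - <<'E'
from station import manip
import cv2,numpy as np
s=manip.sense();im=manip.snapshot("wrist");c=manip.get_calibration("wrist")
from scipy.spatial.transform import Rotation as R
p,r=s["tcp_pos"],R.from_quat(s["tool_rot"]);print(p,r.as_matrix().round(3)[:,0])
u=np.array([np.cos(np.radians(157.4)),np.sin(np.radians(157.4))])
for d,z in((.04,.086),(.085,.086),(.112,.086),(0,.12)):
    w=np.array([.5035,-.22,0])+np.r_[d*u,z]; t=r.inv().apply(w-p); k=np.linalg.inv(c["mount"])@np.r_[t,1]
    q=(c["fx"]*k[0]/k[2]+c["cx"],c["fy"]*k[1]/k[2]+c["cy"]);cv2.circle(im,(int(q[0]),int(q[1])),4,(0,0,255),1)
cv2.imwrite("pics/w2.png",im)
E
```

```text
[ 0.42464157 -0.1846793   0.13814008] [-0.921  0.39   0.006]
```

View pics/w2.png

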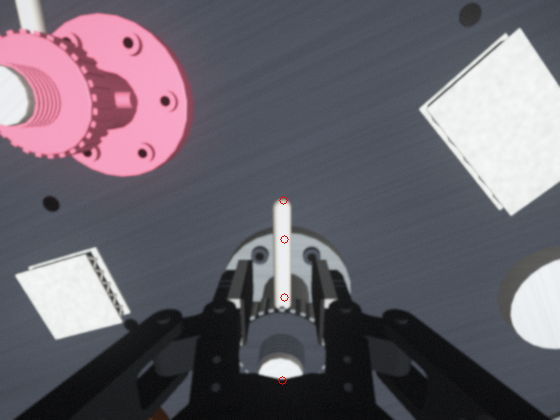

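The right bar is centred between the fingers too (columns 273–291), with the pink stand off to the image's left. I'll descend.

Emit:
send_rows([
  {"delta_pos": [0.0, -0.1, -2.3], "yaw": 0.0},
  {"delta_pos": [-0.2, -0.1, -2.3], "yaw": 0.0},
  {"delta_pos": [-0.2, -0.1, -2.3], "yaw": 0.0},
  {"delta_pos": [0.0, 0.0, 0.0], "yaw": 0.0},
])

```text
t: 8.68
tcp_pos: [0.4244, -0.189, 0.0748]
tool_rot: [0.197, 0.98, -0.026, -0.002]
force: [0.3, -0.8, 0.6]
finger_gap: 0.348
```

Next I'll feel clockwise first, along (0.38, 0.92), with about 9 mm of free play.

Emit:
send_rows([
  {"delta_pos": [0.0, 0.2, -0.6], "yaw": 0.0},
  {"delta_pos": [0.2, 0.4, 0.0], "yaw": 0.0},
  {"delta_pos": [0.1, 0.3, 0.0], "yaw": 0.0},
  {"delta_pos": [0.1, 0.2, 0.0], "yaw": 0.0},
])

```text
t: 9.18
tcp_pos: [0.4298, -0.18, 0.0719]
tool_rot: [0.195, 0.98, -0.029, 0.0]
force: [-8.6, -16.3, -9.0]
finger_gap: 0.348
```

It resists at 18 N almost at once, so clockwise tightens. I'll back off and feel the other way.

Emit:
send_rows([
  {"delta_pos": [-0.2, -0.4, 0.0], "yaw": 0.0},
  {"delta_pos": [-0.2, -0.4, 0.0], "yaw": 0.0},
  {"delta_pos": [0.0, 0.0, 0.0], "yaw": 0.0},
])

```text
t: 9.55
tcp_pos: [0.4261, -0.1884, 0.0726]
tool_rot: [0.195, 0.98, -0.029, 0.001]
force: [-0.4, 0.4, -0.1]
finger_gap: 0.348
```

Emit:
send_rows([
  {"delta_pos": [-0.2, -0.4, 0.0], "yaw": 0.0},
  {"delta_pos": [-0.1, -0.3, 0.0], "yaw": 0.0},
  {"delta_pos": [-0.1, -0.3, 0.0], "yaw": 0.0},
  {"delta_pos": [-0.1, -0.2, 0.0], "yaw": 0.0},
])

```text
t: 10.05
tcp_pos: [0.421, -0.1998, 0.0727]
tool_rot: [0.196, 0.98, -0.028, 0.001]
force: [3.2, 3.9, 0.5]
finger_gap: 0.348
```

Emit:
send_rows([
  {"delta_pos": [-0.1, -0.3, 0.0], "yaw": 0.0},
  {"delta_pos": [-0.1, -0.3, 0.0], "yaw": 0.03},
  {"delta_pos": [-0.1, -0.3, 0.0], "yaw": 0.03},
])

```text
t: 10.42
tcp_pos: [0.4186, -0.2083, 0.0727]
tool_rot: [0.165, 0.986, -0.027, 0.003]
force: [2.6, 3.7, -1.3]
finger_gap: 0.348
```

```bash
python3 - <<'E'
from h import *
print("pink top",onz("side",(352,170),.12),onz("scene",(165,218),.12),"tip",onz("side",(380,183),.086),onz("scene",(148,206),.086))
print(manip.sense()["q"].round(2),manip.sense()["force"].round(1))
E
```

```text
pink top [ 0.29772366 -0.2676284 ] [ 0.30285524 -0.29037128] tip [ 0.19079751 -0.23982285] [ 0.19664503 -0.24433678]
[-0.67  0.6   1.97 -0.09  0.54 -1.84] [ 2.6  3.7 -1.3]
```

It loosens anticlockwise at a steady 4.5 N. I'll open the jaws slightly for yaw slack and swing on, watching joint 6.

Emit:
send_rows([
  {"delta_pos": [-0.11, -1.09, 0.0], "yaw": 0.07},
  {"delta_pos": [0.06, -1.13, 0.0], "yaw": 0.07},
  {"delta_pos": [0.21, -1.1, 0.0], "yaw": 0.07},
  {"delta_pos": [0.36, -1.07, 0.0], "yaw": 0.07},
  {"delta_pos": [0.48, -1.01, 0.0], "yaw": 0.07},
], grip=0.1)

```text
t: 11.05
tcp_pos: [0.421, -0.2549, 0.0713]
tool_rot: [-0.015, 1.0, -0.019, -0.002]
force: [-0.8, 5.2, 3.8]
finger_gap: 0.451
```

```bash
python3 - <<'E'
from h import *
s=manip.sense();print(s["q"].round(2));d=s["tcp_pos"][:2]-[.5035,-.22];print(np.hypot(*d),np.degrees(np.arctan2(d[1],d[0]))%360, np.degrees(2*np.arctan2(s["tool_rot"][1],s["tool_rot"][0])))
E
```

```text
[-0.75  0.62  1.91 -0.05  0.59 -2.31]
0.08959037308825706 202.92193951234802 181.7527671876868
```

Emit:
send_rows([
  {"delta_pos": [0.52, -0.92, 0.0], "yaw": 0.04},
  {"delta_pos": [0.6, -0.87, 0.0], "yaw": 0.04},
  {"delta_pos": [0.7, -0.8, 0.0], "yaw": 0.04},
], grip=-0.1)

```text
t: 11.42
tcp_pos: [0.4299, -0.2741, 0.0694]
tool_rot: [-0.079, 0.997, -0.01, -0.011]
force: [-4.3, 3.9, 2.5]
finger_gap: 0.55
```

```bash
cat > st.py <<'E'
from h import *
s=manip.sense();print(s["q"].round(2),s["force"].round(1));d=s["tcp_pos"][:2]-[.5035,-.22];print(d,np.hypot(*d),np.degrees(np.arctan2(d[1],d[0]))%360, np.degrees(2*np.arctan2(s["tool_rot"][1],s["tool_rot"][0])))
E
python3 st.py
```

```text
[-0.77  0.64  1.85 -0.05  0.66 -2.46] [-4.3  3.9  2.5]
[-0.0736231  -0.05409531] 0.09136007573774861 216.30695886876705 189.04836834948776
```

Emit:
send_rows([
  {"delta_pos": [0.83, -0.79, 0.0], "yaw": 0.05},
  {"delta_pos": [0.83, -0.76, 0.0], "yaw": 0.05},
  {"delta_pos": [0.92, -0.66, 0.0], "yaw": 0.04},
  {"delta_pos": [0.98, -0.54, 0.0], "yaw": 0.0},
])

```text
t: 11.92
tcp_pos: [0.4501, -0.2929, 0.0667]
tool_rot: [-0.154, 0.988, 0.003, -0.026]
force: [-6.4, 1.3, 1.4]
finger_gap: 0.552
```

```bash
python3 st.py
```

```text
[-0.76  0.67  1.75 -0.06  0.75 -2.6 ] [-6.4  1.3  1.4]
[-0.05340764 -0.07287317] 0.09034863453563473 233.76287564651864 197.76683184100872
```

Emit:
send_rows([
  {"delta_pos": [0.9, -0.55, 0.0], "yaw": 0.0},
  {"delta_pos": [0.95, -0.5, 0.0], "yaw": 0.0},
  {"delta_pos": [1.0, -0.4, 0.0], "yaw": 0.0},
  {"delta_pos": [0.5, -0.2, 0.0], "yaw": 0.0},
  {"delta_pos": [0.0, 0.0, 0.0], "yaw": 0.0},
])

```text
t: 12.55
tcp_pos: [0.4678, -0.3048, 0.0646]
tool_rot: [-0.158, 0.986, 0.013, -0.043]
force: [-1.0, -0.7, 0.4]
finger_gap: 0.549
```

```bash
python3 st.py
```

```text
[-0.75  0.71  1.67 -0.07  0.84 -2.59] [-1.  -0.7  0.4]
[-0.03565484 -0.08480198] 0.09199262765912777 247.19576709382173 198.25653351419325
```

Emit:
send_rows([
  {"delta_pos": [0.9, -0.35, 0.0], "yaw": 0.0},
  {"delta_pos": [0.9, -0.2, 0.0], "yaw": 0.0},
  {"delta_pos": [0.0, 0.0, 0.0], "yaw": 0.0},
  {"delta_pos": [-0.3, 0.1, 0.0], "yaw": 0.0},
  {"delta_pos": [0.0, 0.0, 1.5], "yaw": 0.0},
  {"delta_pos": [0.0, 0.0, 3.0], "yaw": 0.0},
  {"delta_pos": [0.0, 0.0, 5.0], "yaw": 0.0},
  {"delta_pos": [0.0, 0.0, 5.0], "yaw": 0.0},
  {"delta_pos": [0.0, 0.0, 0.0], "yaw": 0.0},
])

```text
t: 13.68
tcp_pos: [0.4805, -0.3103, 0.2172]
tool_rot: [-0.159, 0.986, 0.012, -0.044]
force: [0.9, -1.2, -0.0]
finger_gap: 0.546
```

```bash
python3 - <<'E'
from station import manip
import cv2
print(manip.sense()["tcp_pos"])
a=manip.snapshot("scene")[130:290,140:360];b=manip.snapshot("wrist")
cv2.imwrite("pics/c3.png",cv2.hconcat([cv2.resize(a,(396,288),interpolation=cv2.INTER_CUBIC),cv2.resize(b,(384,288))]))
E
```

```text
[ 0.48048282 -0.31025857  0.21718547]
```

View pics/c3.png

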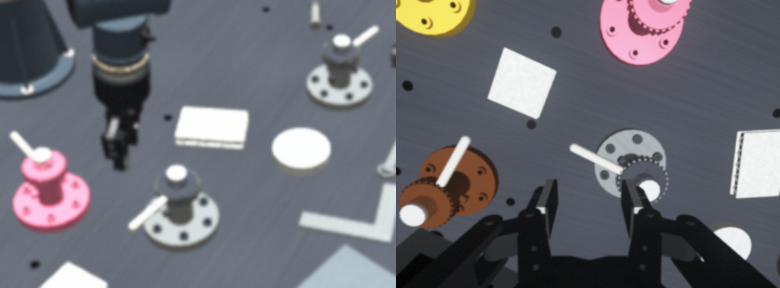

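The right bar now points sideways, with its tip at about scene (214, 256), and the left tip is at about (349, 146). I'll compute the angles, then clear the arm and compare the bystanders.

Emit:
send_rows([
  {"delta_pos": [-0.5, 3.0, 3.0], "yaw": -0.1},
  {"delta_pos": [-0.5, 4.0, 3.0], "yaw": -0.1},
  {"delta_pos": [-0.5, 4.0, 3.0], "yaw": -0.1},
  {"delta_pos": [0.0, 4.0, 2.0], "yaw": -0.1},
  {"delta_pos": [0.0, 0.0, 0.0], "yaw": 0.0},
  {"delta_pos": [0.0, 0.0, 0.0], "yaw": 0.0},
])

```text
t: 14.52
tcp_pos: [0.4583, -0.152, 0.3168]
tool_rot: [0.047, 0.997, 0.032, -0.049]
force: [-0.2, 0.1, 0.2]
finger_gap: 0.552
```

```bash
python3 - <<'E'
from h import *
for n,t,ax,a0 in(("R",(213.9,256.1),(.5035,-.22),157.4),("L",(349.4,146.1),(.593,.217),166.7)):
    d=onz("scene",t,.086)-ax;print(n,d,np.hypot(*d),"turn",(np.degrees(np.arctan2(d[1],d[0]))-a0))
s=manip.sense();print(s["tcp_pos"],s["force"],s["t"])
a=manip.snapshot("scene");b=manip.snapshot("side")
cv2.imwrite("pics/e_scene.png",a);cv2.imwrite("pics/e_side.png",b)
f=lambda n,i:cv2.resize(cv2.absdiff(cv2.imread(n),i),(390,292))*2
g=lambda i:cv2.resize(i,(390,292))
cv2.imwrite("pics/diff.png",np.vstack([np.hstack([f("pics/scene0.png",a),f("pics/side0.png",b)]),np.hstack([g(a),g(b)])]))
E
```

```text
R [-0.01471034 -0.10555053] 0.10657067492825498 turn -255.33407606732715
L [0.03065044 0.10317756] 0.10763390563600288 turn -93.24484413975462
[ 0.45832928 -0.15200211  0.31684493] [-0.16955982  0.0580058   0.24720054] 14.525
```

View pics/diff.png

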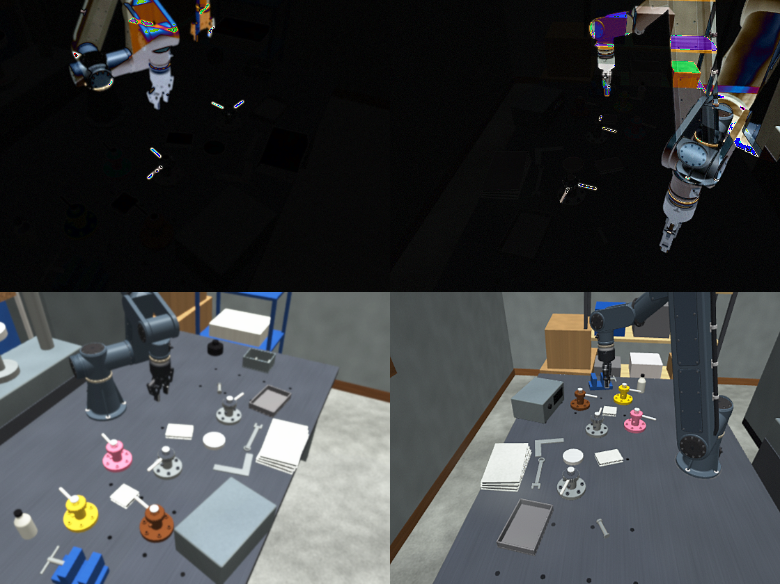

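The right ring is turned about 105° and the left about 93°. The difference images show only the two bars and the arm changed. I'll hand in.

```bash
python3 -c "
from station import manip
print(manip.sign_off())"
```

```text
the job is handed in; nothing more can be done
None
```

I slackened both lock rings by straddling each tommy bar with half-open fingers and feeling for the free direction. The job is handed in at about 14.5 s of the 56 s allowed.

- **Left stand:** it turned freely clockwise at about 5–6 N. I swung it about 93° (1.6 rad), against the 1.25 rad needed.
- **Right stand:** clockwise resisted at about 18 N, so I backed off at once, well under the 30 N over-tightening mark. It then loosened anticlockwise at about 4.5 N, and I swung it about 105° (1.8 rad).

**Last checks:**
- Both angles were read from the bar tips in the scene camera. The left one agrees with the wrist view.
- Before-and-after pictures from the scene and side cameras differ only at the two bars and the arm, so no bystander visibly moved.
- The arm was raised clear of everything and read about 0 N.

No check failed. I did not measure the rings' speed at the end. On the right swing joint 6 came near its limit (−2.6 of −2.85), so the gripper lagged behind the bar and tilted about 5°.

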